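# Clamp a freshly glued knife handle in the quick-action bench clamp

## Task

The wooden handle of the skiving knife has just been glued up. Lay it on the clamp's bed, standing on its edge as it is now and square across, with the middle of the handle between the two pads; let go, then shove the sliding jaw up by its red plate, click by click, until the pads hold the handle firmly (a push of 18 to 20 N), never squeezing the fresh joint harder than 25 N. Leave it gripped there by the pawl, without shifting the stone, jar, wax, spool or ring that lie around.

Things in the scene. Friction and masses are not known exactly. Their poses are not given: they have to be found in the camera images.
- knife: skiving knife, 100 to 160 g: a brown wooden handle 110 mm long (its x), 24 mm wide (its y, across the two glued scales), 26 mm high (its z), standing on its edge, and a thin upright steel blade (2.5 mm thick) that sticks out 66 mm from the +x end. Origin: centre of the handle's underside; the centre of mass is 20 mm from it towards the blade. It starts beside the clamp, left or right.
- clamp: grey cast-iron quick-action bench clamp bolted to the bench, 300 mm long (its x, the closing direction, away from the robot), 96 mm wide (its y; foot lugs 136 mm). Origin: centre of its underside. The bed is two bright flat ways along x, 42 mm above the bench, 22 to 42 mm either side of a toothed bar (teeth every 3 mm, below the bed).
- end_jaw (a point): top centre of the fixed end jaw at the clamp's far end, 106 mm above the bench; the jaw is 30 mm thick, near face 15 mm before this point. A screw spindle through it carries a black end pad (50 mm wide, 46 to 72 mm above the bench) that faces the robot. The spindle's setting differs every time and is not measured: the end pad's face lies 31 to 57 mm before this point (clamp x = 64 to 90 mm).
- jaw (a joint): travel in m of the sliding jaw along the clamp's +x; at 0 its pad's face is at clamp x = -26 mm; grows towards the end pad. A sprung pawl on its tail clicks over the toothed bar: forward it drags 1 to 4 N, back it gives at most one tooth (3 mm), so do not push it before the knife lies in the clamp. Let go, it springs back to the last tooth, losing up to 8 N of the squeeze.
- push_plate (a point): centre of the red push plate's rear face (towards the clamp's -x), 60 mm wide, 30 mm high, 91 mm above the bench, on the back of the sliding jaw; push here along the clamp's +x. The jaw's top is 108 mm above the bench; its tail and the brass pawl reach 60 mm back from the plate, below 62 mm: keep above them.
- pad: the sprung pad on the front of the sliding jaw; origin: centre of its black face (towards +x), 50 mm wide (y), 46 to 72 mm above the bench. The pad gives 1 mm for each 2.5 N of squeeze, at most 12 mm.
- stone: bystander: grey sharpening stone in a wooden tray, 150 x 56 x 26 mm; origin at its underside. It lies on the other side of the clamp from the knife.
- glue_jar: bystander: white jar with a red cap, 60 mm across, 85 mm high; origin at its underside
- wax: bystander: round cake of yellow wax, 52 mm across, 26 mm high
- spool: bystander: blue thread spool, 48 mm across, 60 mm high
- steel_ring: bystander: flat steel ring, 64 mm across, 8 mm high

How it is judged:
On the way, in this order (a step that is already met when the one before it is completed fails the run):
1. the knife's handle lies on the bed between the open pads, let go (z of knife in the frame of clamp between 0.038 and 0.047 m and y of knife in the frame of clamp between -0.02 and 0.02 m and x of knife in the frame of clamp between -0.01 and 0.09 m and angle between knife's own z axis and vertical below 0.15 rad and contact force between knife and the fingers below 0.2 N and contact force between knife and pad below 1 N), for 0.2 s.
2. the jaw has been pushed up and its pad presses the handle against the end pad with more than 6 N (contact force between knife and pad above 6 N), for 0.3 s.
At the end, for the whole second after the job is handed in: Left alone, the knife is squeezed between the clamp's pads with more than 6 N, the middle of its handle within 20 mm of the clamp's centre line, square to it within 0.1 rad, standing upright on its edge within 0.1 rad and down on the bed within 4 mm; all at rest (contact force between knife and pad above 6 N and z of knife in the frame of clamp between 0.038 and 0.047 m and y of knife in the frame of clamp between -0.02 and 0.02 m and x of knife in the frame of pad between 0 and 0.016 m and angle between the y axis of knife and the x axis of clamp, either way round below 0.1 rad and angle between knife's own z axis and vertical below 0.1 rad and linear speed of knife below 0.01 m/s and velocity of joint jaw between -0.01 and 0.01 m/s); the robot touches nothing.
It fails at once if the pads squeeze the knife's handle with more than 25 N (contact force between knife and pad above 25 N).
It fails at once if a bystander is shifted by more than 25 mm (distance of any of stone, glue_jar, wax, spool, steel_ring from where it was at the start of the episode above 0.025 m).
It also fails if it takes over 64 s, if anything falls off the work surface, if the arm or the gripper's body presses on something with over 40 N, if the wrist force passes 120 N, or if a joint passes its speed limit or range.

## Robot

A 7-joint arm with a two-finger parallel gripper is mounted at the origin on the work surface. World frame = base frame: x ahead of the robot, y to its left, z up, the work surface at z = 0. Lengths are in m, angles in rad, forces in N, time in s.
With the tool pointing down it reaches from about 0.425 to 1.025 m from the base axis. Payload 3.6 kg.
Tool frame: the origin (TCP) lies midway between the tips of the shut fingers; the grasp point (between the pads) lies manip.pinch_z behind it (manip.pinch_z is the distance from the TCP to the grasp point, in m); z points along the fingers, y is the line along which they close (so a half turn about z gives the same grasp; the last joint's range is limited). The gripper opens to 85 mm and grips with 20 to 120 N. Pads are 22 mm wide; open, the fingers measure 114 mm over their backs; the gripper's body (76 mm by 85 mm) begins 54 mm behind the grasp point. The pads swing forward as they close: fully open they stand 13 mm farther back than shut.
Start: joints at [-1.417, 0.591, 0.048, 1.609, -0.033, 0.943, -0.034], TCP at [0.177, 0.703, 0.231] pointing down, gripper open.
Joint ranges: [-2.69, 2.69], [-0.47, 2.24], [-1.27, 1.36], [0.19, 2.51], [-1.53, 4.68], [0.08, 2.07], [-3.09, 3.09]. Speed limits (rad/s): [2.57, 2.57, 3.14, 3.14, 3.14, 3.14, 3.14].

## Interface

Orientations are given as [roll, pitch, yaw] about the fixed x, y, z axes, in that order (R = Rz(yaw) Ry(pitch) Rx(roll)).
In Python, from cell import manip, vision, close_job gives the robot as it stands.
- The arm moves only by the tool move_arm, never from a script. Its argument "motion" is a list of rows, each an object with "linear": the shift along the tool's x, y, z normalised to -1 to 1, where 1 is 300 mm, a list of three; "dr": the turn, a rotation vector about the tool's x, y, z normalised to -1 to 1, where 1 is 0.5 rad, a list of three; "gripper": the opening, from -1 (shut) to 1 (fully open). In form: [{"linear": [tx, ty, tz], "dr": [ax, ay, az], "gripper": gripper}, ...]. A call has 1 to 20 rows; each row is the pose to reach, as a shift and turn from the pose commanded when the call began, along the tool's axes at that moment; what a row does not reach only later rows make up. A row lasts 1/12 s, in which the tool goes at most 41.7 mm and 7.16 degrees, less where a joint would pass 70% of its speed; a pose out of reach is approached as far as the arm can. A call with a number of a shift or a turn outside -1 to 1 is refused whole. A call with a gripper value outside its range is refused whole. The fingers move at their own pace and stop on an object; the grip force is fixed at half the most. Time passes only in rows, so rows that repeat a pose let the fingers close. It gives the time, the measured TCP pose, the force, the opening and the grip force at its end, in the units of the state.
- manip.get_obs(): the state, without advancing time (a new reading comes with each control period).
- vision.grab_frame(name): name is "scene" or "top" or "wrist"; returns (picture, depth): 400x640x3 uint8, red, green, blue; 400x640 float32, m along the optical axis (not along the pixel's ray), 0 where there is no reading.
- vision.camera_params(name): a dict with "fx", "fy", "cx", "cy" (pixels), "extrinsics" (4x4, takes a point from camera to world coordinates). Camera axes: x right, y down, z forward; pixel columns grow to the right and rows downward; lengths in m; the calibration is good to about 2 mm. A picture is of the moment at which its call begins: read the wrist's pose just before it. camera_params takes no time and is no camera call; for the wrist camera it gives the pose at the moment of the call.
- close_job(): hands the job in; it is judged then, once.
The state is a dict: "t": time; "joints": joint angles; "joint_velocities": joint speeds; "joint_efforts": joint torques, N m; "position": TCP position; "tool_rot": TCP orientation; "wrist_force": force on the tool from outside, world axes, zero at the start; "wrist_torque": the same for the moment, N m; "gripper_width": opening from 0.0 (shut) to 1.0 (fully open); "gripper_force": force on a finger pad.
Only numpy, scipy, OpenCV 4.12 (cv2) and the standard library are available. Lean on these libraries where they do the work, as an engineer would, in place of code of your own. Each camera call takes 0.05 s, during which the arm holds its last target. There are 200 camera calls.

## Working session

There is one attempt and no reset: what is moved stays moved. The work goes in short steps, Python scripts to look and compute and a tool call to move; the robot and the scene stay as the last step left them, time stands still between calls to the robot, and variables do not carry over. Pictures are saved under pics/ and viewed, at most 10 in all, crops included, and the job is handed in when it is done.

Besides the shell and the picture viewer there is one more tool, called after "Request:" as a command line: name --argument value ..., lists and objects as JSON in quotes. move_arm: Moves the arm, as the interface text tells. Scaled input: -1 to 1 covers 300 mm each way for a shift and 0.5 rad each way for a turn. Its arguments: {"type":"object","properties":{"motion":{"type":"array","items":{"type":"object","properties":{"linear":{"type":"array","items":{"type":"number"}},"dr":{"type":"array","items":{"type":"number"}},"gripper":{"type":"number"}}}}},"required":["motion"]}

```bash
ls; mkdir -p pics; cat > h.py <<'E'
import numpy as np, cv2
from cell import manip, vision, close_job
def grab(n,save=None):
    p=vision.camera_params(n); im,d=vision.grab_frame(n)
    if save: cv2.imwrite('pics/'+save,cv2.cvtColor(im,cv2.COLOR_RGB2BGR))
    return p,im,d
def cloud(p,d):
    v,u=np.indices(d.shape); 
    P=np.stack([(u-p['cx'])/p['fx']*d,(v-p['cy'])/p['fy']*d,d],-1)
    E=np.array(p['extrinsics']); return P@E[:3,:3].T+E[:3,3]
def ray(p,u,v,z):
    E=np.array(p['extrinsics']); r=E[:3,:3]@np.array([(u-p['cx'])/p['fx'],(v-p['cy'])/p['fy'],1]); o=E[:3,3]
    return o+r*(z-o[2])/r[2]
E
python3 - <<'E'
from h import *
p,im,d=grab('top','top.png'); np.savez('top.npz',im=im,d=d,**{k:p[k] for k in p})
print(p); print(manip.get_obs()); print(manip.pinch_z)
grab('scene','scene.png')
E
```

```text
pics
{'fx': 379.68806993303076, 'fy': 379.68806993303076, 'cx': 320.2892463338212, 'cy': 197.03836098778353, 'extrinsics': array([[ 0.02116855, -0.99823375,  0.05550914,  0.46949297],
       [-0.9997289 , -0.02167339, -0.0085085 ,  0.01507767],
       [ 0.00969654, -0.05531398, -0.99842193,  0.89549343],
       [ 0.        ,  0.        ,  0.        ,  1.        ]])}
{'t': 0.05, 'joints': array([-1.41751349,  0.59212402,  0.04829136,  1.60983991, -0.03327463,
        0.94267931, -0.03373536]), 'joint_velocities': array([-8.78076236e-04, -1.58935383e-04,  1.71907833e-04, -5.56710397e-05,
        6.04873245e-04,  1.14658447e-03, -8.47799062e-04]), 'joint_efforts': array([ 5.00080845e-03, -5.50448656e+01,  1.55432180e+00, -1.99019247e+01,
        9.58072313e-03,  4.02539416e-03, -1.71065193e-05]), 'position': array([0.17689907, 0.70223185, 0.2301306 ]), 'tool_rot': array([-3.13935070e+00,  1.43119803e-04,  2.89487666e+00]), 'wrist_force': array([ 1.34990564e-05,  4.87801578e-01, -1.03540245e-02]), 'wrist_torque': array([ 0.01504167, -0.01267917, -0.03729964]), 'gripper_force': 0.0, 'gripper_width': 0.999859614509811}
0.0187
```

View pics/top.png

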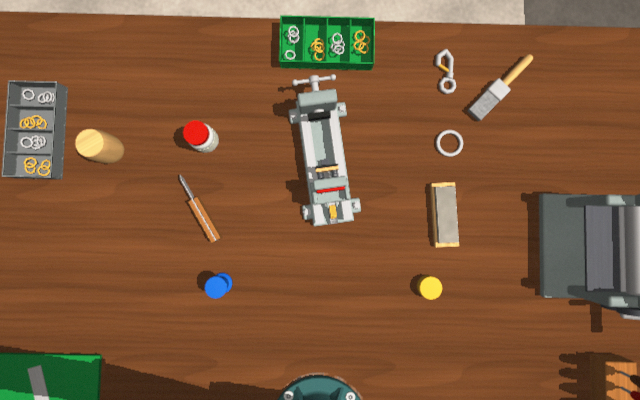

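View pics/scene.png

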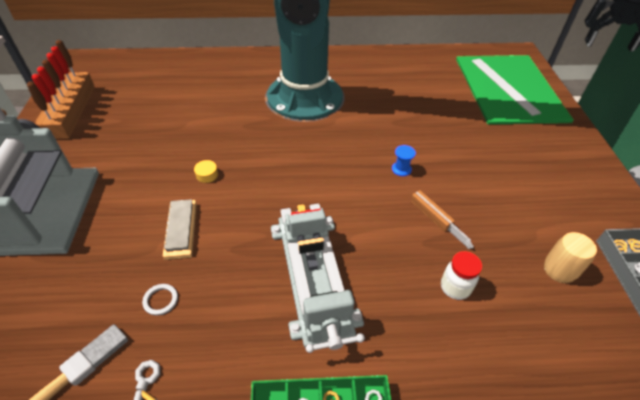

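Top view: knife handle about (205,219) with blade tip (183,178), clamp from (318,90) to (333,220), red plate (330,190). Jar (200,136) and spool (217,286) are near the knife.

```bash
python3 - <<'E'
from h import *
f=np.load('top.npz'); im,d=f['im'],f['d']; C=cloud(f,d); p=f
hsv=cv2.cvtColor(im,cv2.COLOR_RGB2HSV)
v,u=np.indices(d.shape)
# knife: height
R=(u>170)&(u<228)&(v>165)&(v<250)
m=R&(C[...,2]>0.012)&(C[...,2]<0.05)
def pca(m):
    Q=C[m]; c=Q.mean(0); w,V=np.linalg.eigh(np.cov(Q[:,:2].T)); a=V[:,1]; t=(Q[:,:2]-c[:2])@a
    return len(Q),c.round(4),a.round(3),t.min().round(3),t.max().round(3),np.median(Q[:,2])
print('knife',pca(m))
mh=R&(C[...,2]>0.018)&(hsv[...,1]>110)&(hsv[...,2]>130); print('handle',pca(mh))
R=(u>285)&(u<365)&(v>70)&(v<230)
for a,b in((0.098,0.115),(0.038,0.047)):
    m=R&(C[...,2]>a)&(C[...,2]<b); n,l,s,ce=cv2.connectedComponentsWithStats(m.astype(np.uint8))
    for i in range(1,n):
        if s[i,4]>25: print(a,s[i],pca(l==i))
m=R&((hsv[...,0]<8)|(hsv[...,0]>172))&(hsv[...,1]>150)&(hsv[...,2]>100)&(v>180)
print('red',pca(m))
for nm,R in dict(jar=(185,220,118,152),spool=(200,235,270,300),stone=(425,460,180,250)).items():
    m=(u>R[0])&(u<R[1])&(v>R[2])&(v<R[3])&(C[...,2]>0.015); print(nm,pca(m))
E
```

```text
knife (625, array([0.4677, 0.2753, 0.0245]), array([-0.848, -0.53 ]), np.float64(-0.11), np.float64(0.063), np.float64(0.025229240708750655))
handle (419, array([0.4608, 0.265 , 0.0464]), array([0.284, 0.959]), np.float64(-0.237), np.float64(0.053), np.float64(0.02578950205170183))
0.098 [298  89  40  19 541] (541, array([0.7232, 0.0193, 0.1045]), array([-0.168,  0.986]), np.float64(-0.042), np.float64(0.042), np.float64(0.10484679787757745))
0.098 [313 176  34  17 431] (431, array([ 0.5403, -0.011 ,  0.1067]), array([-0.157,  0.988]), np.float64(-0.035), np.float64(0.035), np.float64(0.1069516429370232))
0.038 [329 109  18  69 545] (545, array([ 0.6406, -0.0274,  0.0417]), array([-0.986, -0.166]), np.float64(-0.077), np.float64(0.08), np.float64(0.041586879501355756))
0.038 [300 114  18  70 571] (571, array([0.6286, 0.0364, 0.0417]), array([-0.987, -0.161]), np.float64(-0.078), np.float64(0.08), np.float64(0.04176498411702578))
0.038 [341 200  12  21 170] (170, array([ 0.489 , -0.0519,  0.0416]), array([-0.985, -0.172]), np.float64(-0.021), np.float64(0.021), np.float64(0.04155892649078624))
0.038 [313 205  12  20 169] (169, array([0.4787, 0.0113, 0.0417]), array([-0.983, -0.184]), np.float64(-0.022), np.float64(0.022), np.float64(0.04170166328193792))
red (82, array([ 0.5299, -0.0122,  0.1051]), array([-0.153,  0.988]), np.float64(-0.029), np.float64(0.03), np.float64(0.10547406781503504))
jar (768, array([0.6408, 0.2692, 0.0798]), array([0.57 , 0.822]), np.float64(-0.306), np.float64(0.039), np.float64(0.08329058572012615))
spool (412, array([0.3167, 0.2282, 0.066 ]), array([-0.582,  0.813]), np.float64(-0.262), np.float64(0.028), np.float64(0.059845532789420564))
stone (1264, array([ 0.4835, -0.2796,  0.0317]), array([-0.997, -0.077]), np.float64(-0.074), np.float64(0.073), np.float64(0.025313546286107824))
```

Request:
move_arm --motion '[{"linear": [0, 0, 0], "dr": [0, 0, 0.25], "gripper": 1}, {"linear": [0, 0, 0], "dr": [0, 0, 0.5], "gripper": 1}, {"linear": [0, 0, 0], "dr": [0, 0, 0.75], "gripper": 1}, {"linear": [0, 0, 0], "dr": [0, 0, 1], "gripper": 1}]'

```text
t: 0.43
position: [0.177, 0.7026, 0.2306]
tool_rot: [-3.14, 0.001, 2.389]
wrist_force: [0.4, 0.3, -0.9]
gripper_width: 0.998
gripper_force: 0.0
```

Request:
move_arm --motion '[{"linear": [0, 0, 0], "dr": [0, 0, 0.25], "gripper": 1}, {"linear": [0, 0, 0], "dr": [0, 0, 0.5], "gripper": 1}, {"linear": [0, 0, 0], "dr": [0, 0, 0.75], "gripper": 1}, {"linear": [0, 0, 0], "dr": [0, 0, 1], "gripper": 1}]'

```text
t: 0.77
position: [0.1769, 0.7026, 0.2306]
tool_rot: [-3.141, 0.001, 1.889]
wrist_force: [-0.1, 0.1, -0.8]
gripper_width: 1.004
gripper_force: 0.0
```

Request:
move_arm --motion '[{"linear": [0, 0, 0], "dr": [0, 0, 0.25], "gripper": 1}, {"linear": [0, 0, 0], "dr": [0, 0, 0.5], "gripper": 1}, {"linear": [0, 0, 0], "dr": [0, 0, 0.75], "gripper": 1}, {"linear": [0, 0, 0], "dr": [0, 0, 1], "gripper": 1}]'

```text
t: 1.1
position: [0.1768, 0.7027, 0.2307]
tool_rot: [-3.141, 0.001, 1.389]
wrist_force: [0.1, 0.2, -0.1]
gripper_width: 0.999
gripper_force: 0.0
```

Request:
move_arm --motion '[{"linear": [0, 0, 0], "dr": [0, 0, 0.25], "gripper": 1}, {"linear": [0, 0, 0], "dr": [0, 0, 0.5], "gripper": 1}, {"linear": [0, 0, 0], "dr": [0, 0, 0.75], "gripper": 1}, {"linear": [0, 0, 0], "dr": [0, 0, 1], "gripper": 1}, {"linear": [0, 0, 0], "dr": [0, 0, 1], "gripper": 1}, {"linear": [0, 0, 0], "dr": [0, 0, 1], "gripper": 1}]'

```text
t: 1.6
position: [0.1766, 0.7028, 0.2306]
tool_rot: [3.141, 0.001, 0.898]
wrist_force: [0.2, 0.2, 0.2]
gripper_width: 1.001
gripper_force: 0.0
```

```bash
cat >> h.py <<'E'
from scipy.spatial.transform import Rotation as Ro
def go(pos,yaw):
    "scaled linear/dr from present pose to pos with tool down at yaw"
    o=manip.get_obs(); R=Ro.from_euler('xyz',o['tool_rot']); T=Ro.from_euler('xyz',[np.pi,0,yaw])
    l=R.inv().apply(np.array(pos)-o['position'])/.3; r=(R.inv()*T).as_rotvec()/.5
    print('t',round(o['t'],2),'pos',o['position'].round(4),'rot',o['tool_rot'].round(4),'w',round(o['gripper_width'],3),'F',o['wrist_force'].round(2),'gf',o['gripper_force'])
    print('lin',l.round(3),'dr',r.round(3),'dist mm',np.linalg.norm(l)*300)
E
python3 - <<'E'
from h import *
go([.455,.265,.23],.558)
E
```

```text
t 1.6 pos [0.1766 0.7028 0.2306] rot [3.1407e+00 9.0000e-04 8.9840e-01] w 1.001 F [0.19 0.2  0.23] gf 0.0
lin [-0.564  1.635  0.004] dr [0.002 0.001 0.681] dist mm 518.7713863463526
```

Request:
move_arm --motion '[{"linear": [-0.04, 0.117, 0], "dr": [0, 0, 0], "gripper": 1}, {"linear": [-0.08, 0.234, 0], "dr": [0, 0, 0], "gripper": 1}, {"linear": [-0.12, 0.351, 0], "dr": [0, 0, 0], "gripper": 1}, {"linear": [-0.16, 0.468, 0], "dr": [0, 0, 0], "gripper": 1}, {"linear": [-0.2, 0.585, 0], "dr": [0, 0, 0], "gripper": 1}, {"linear": [-0.24, 0.702, 0], "dr": [0, 0, 0], "gripper": 1}, {"linear": [-0.28, 0.82, 0], "dr": [0, 0, 0], "gripper": 1}]'

```text
t: 2.18
position: [0.3171, 0.482, 0.2314]
tool_rot: [-3.141, -0.0, 0.898]
wrist_force: [1.1, -0.9, -0.3]
gripper_width: 0.995
gripper_force: 0.0
```

Request:
move_arm --motion '[{"linear": [-0.04, 0.117, 0], "dr": [0, 0, 0.1], "gripper": 1}, {"linear": [-0.08, 0.234, 0], "dr": [0, 0, 0.2], "gripper": 1}, {"linear": [-0.12, 0.351, 0], "dr": [0, 0, 0.3], "gripper": 1}, {"linear": [-0.16, 0.468, 0], "dr": [0, 0, 0.4], "gripper": 1}, {"linear": [-0.2, 0.585, 0], "dr": [0, 0, 0.5], "gripper": 1}, {"linear": [-0.24, 0.702, 0], "dr": [0, 0, 0.6], "gripper": 1}, {"linear": [-0.28, 0.82, 0], "dr": [0, 0, 0.68], "gripper": 1}, {"linear": [-0.28, 0.82, 0], "dr": [0, 0, 0.68], "gripper": 1}, {"linear": [-0.28, 0.82, 0], "dr": [0, 0, 0.68], "gripper": 1}]'

```text
t: 2.93
position: [0.4573, 0.2613, 0.2318]
tool_rot: [3.141, -0.001, 0.551]
wrist_force: [-0.5, 1.0, -0.6]
gripper_width: 0.999
gripper_force: 0.0
```

```bash
python3 - <<'E'
from h import *
p,im,d=grab('wrist','w1.png'); np.savez('w1.npz',im=im,d=d,**p)
C=cloud(p,d); go([.461,.271,.23],.558); print(p['extrinsics'][:3,3])
m=(C[...,2]>.015)&(C[...,2]<.035)&(d>0.05)&(np.hypot(C[...,0]-.461,C[...,1]-.271)<.15)
n,l,s,c=cv2.connectedComponentsWithStats(m.astype(np.uint8))
for i in range(1,n):
  if s[i,4]>200:
    Q=C[l==i]; r=cv2.minAreaRect((Q[:,:2]*1000).astype(np.float32)); print(s[i],r,np.median(Q[:,2]))
E
```

```text
t 2.98 pos [0.4561 0.2634 0.2314] rot [-3.1411e+00 -1.0000e-04  5.5470e-01] w 1.001 F [ 1.31 -0.18 -0.06] gf 0.0
lin [ 0.027 -0.013  0.005] dr [-0.001 -0.    -0.007] dist mm 9.142399677178435
[0.52918914 0.30531376 0.37341654]
[ 309   66   19  140 1668] ((488.8236999511719, 287.89520263671875), (170.6286163330078, 23.125818252563477), 31.89657974243164) 0.024892672881280165
```

View pics/w1.png

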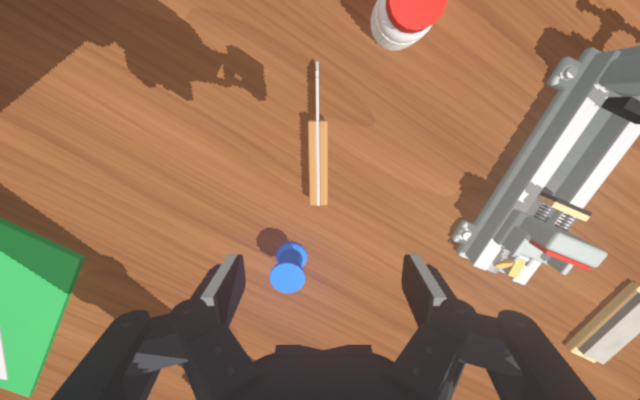

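Wrist view: handle spans px (309–328, 121–205), blade up to (317,62). Handle centre ≈ (0.463, 0.272), yaw 0.557, matching the top view.

```bash
python3 - <<'E'
from h import *
go([.473,.278,.006],.557)
E
```

```text
t 2.98 pos [0.4561 0.2634 0.2314] rot [-3.1411e+00 -1.0000e-04  5.5470e-01] w 1.001 F [ 1.31 -0.18 -0.06] gf 0.0
lin [ 0.073 -0.011  0.751] dr [-0.001 -0.    -0.005] dist mm 226.541182225706
```

Request:
move_arm --motion '[{"linear": [0.03, 0, 0.12], "dr": [0, 0, 0], "gripper": 1}, {"linear": [0.07, -0.01, 0.25], "dr": [0, 0, 0], "gripper": 1}, {"linear": [0.073, -0.011, 0.37], "dr": [0, 0, 0], "gripper": 1}, {"linear": [0.073, -0.011, 0.49], "dr": [0, 0, 0], "gripper": 1}, {"linear": [0.073, -0.011, 0.58], "dr": [0, 0, 0], "gripper": 1}, {"linear": [0.073, -0.011, 0.65], "dr": [0, 0, 0], "gripper": 1}, {"linear": [0.073, -0.011, 0.65], "dr": [0, 0, 0], "gripper": 1}, {"linear": [0.073, -0.011, 0.65], "dr": [0, 0, 0], "gripper": 1}]'

```text
t: 3.65
position: [0.4714, 0.2797, 0.0355]
tool_rot: [-3.14, 0.002, 0.558]
wrist_force: [0.7, 0.1, 0.6]
gripper_width: 0.996
gripper_force: 0.0
```

```bash
python3 - <<'E'
from h import *
go([.473,.278,.006],.557)
E
```

```text
t 3.65 pos [0.4714 0.2797 0.0355] rot [-3.1404e+00  2.4000e-03  5.5810e-01] w 0.996 F [0.71 0.11 0.63] gf 0.0
lin [0.002 0.008 0.098] dr [-0.002  0.005  0.002] dist mm 29.54786170804835
```

Request:
move_arm --motion '[{"linear": [0.002, 0.008, 0.05], "dr": [0, 0, 0], "gripper": 1}, {"linear": [0.002, 0.008, 0.098], "dr": [0, 0, 0], "gripper": 1}, {"linear": [0.002, 0.008, 0.098], "dr": [0, 0, 0], "gripper": 0.2}, {"linear": [0.002, 0.008, 0.098], "dr": [0, 0, 0], "gripper": -0.2}, {"linear": [0.002, 0.008, 0.098], "dr": [0, 0, 0], "gripper": -1}, {"linear": [0.002, 0.008, 0.098], "dr": [0, 0, 0], "gripper": -1}, {"linear": [0.002, 0.008, 0.098], "dr": [0, 0, 0], "gripper": -1}, {"linear": [0.002, 0.008, 0.098], "dr": [0, 0, 0], "gripper": -1}, {"linear": [0.002, 0.008, 0.098], "dr": [0, 0, 0], "gripper": -1}, {"linear": [0.002, 0.008, 0.098], "dr": [0, 0, 0], "gripper": -1}]'

```text
t: 4.48
position: [0.475, 0.2774, 0.0082]
tool_rot: [-3.141, -0.002, 0.555]
wrist_force: [-0.7, 1.2, 5.3]
gripper_width: 0.265
gripper_force: 59.9
```

Request:
move_arm --motion '[{"linear": [0, 0, -0.1], "dr": [0, 0, 0], "gripper": -1}, {"linear": [0, 0, -0.22], "dr": [0, 0, 0], "gripper": -1}, {"linear": [0, 0, -0.35], "dr": [0, 0, 0], "gripper": -1}, {"linear": [0, 0, -0.48], "dr": [0, 0, 0], "gripper": -1}, {"linear": [0, 0, -0.6], "dr": [0, 0, 0], "gripper": -1}, {"linear": [0, 0, -0.6], "dr": [0, 0, 0], "gripper": -1}, {"linear": [0, 0, -0.6], "dr": [0, 0, 0], "gripper": -1}, {"linear": [0, 0, -0.6], "dr": [0, 0, 0], "gripper": -1}]'

```text
t: 5.15
position: [0.4735, 0.2768, 0.1867]
tool_rot: [-3.141, 0.001, 0.555]
wrist_force: [-0.3, -1.0, -0.9]
gripper_width: 0.264
gripper_force: 59.4
```

```bash
python3 - <<'E'
from h import *
o=manip.get_obs()
yaw=o['tool_rot'][2]
go([.627,.007,.19],1.736)
p,im,d=grab('wrist','w2.png'); np.savez('w2.npz',im=im,d=d,**p)
C=cloud(p,d)
# points in clamp frame
c=np.array([.9864,.164]);n=np.array([-.164,.9864]);O=np.array([.6038,-.0005])
def cl(Cc): q=Cc[...,:2]-O; return q@c,q@n
f=np.load('top.npz'); T=cloud(f,f['d'])
for nm,A in(('top',T),('w2',C)):
  X,Y=cl(A); m=(abs(Y)<.02)&(A[...,2]>.066)&(A[...,2]<.078)&(X>.0)&(X<.11)
  print(nm,m.sum(),np.percentile(X[m],[0,5,25,50,75]) if m.any() else '')
  m=(abs(Y)<.02)&(A[...,2]>.066)&(A[...,2]<.078)&(X<.0)&(X>-.05)
  print(nm,m.sum(),np.percentile(X[m],[25,50,75,95,100]) if m.any() else '')
# knife in hand
m=(A:=C)[...,2]>.14
E
```

```text
t 5.15 pos [0.4735 0.2768 0.1867] rot [-3.1408e+00  9.0000e-04  5.5540e-01] w 0.264 F [-0.35 -0.99 -0.91] gf 59.350520968437195
lin [-0.039  1.034 -0.012] dr [-2.000e-03  1.000e-03 -2.361e+00] dist mm 310.4800252445441
top 157 [0.08760215 0.0884846  0.09157566 0.09677622 0.10336168]
top 121 [-0.02941912 -0.02558468 -0.02218359 -0.0192673  -0.01839173]
w2 0 
w2 475 [-0.0266095  -0.02304016 -0.01938724 -0.01649346 -0.01594105]
```

View pics/w2.png

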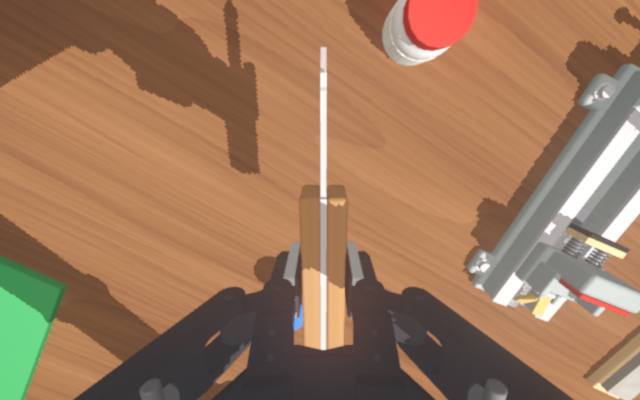

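Wrist view: knife gripped straight (handle px 300–347, blade up x≈323). End pad face ≈ 0.088, sliding pad ≈ −0.018 in my clamp frame; aim for x≈0.040.

Request:
move_arm --motion '[{"linear": [0, 0, 0], "dr": [0, 0, -0.2], "gripper": -1}, {"linear": [0, 0, 0], "dr": [0, 0, -0.4], "gripper": -1}, {"linear": [0, 0, 0], "dr": [0, 0, -0.6], "gripper": -1}, {"linear": [0, 0, 0], "dr": [0, 0, -0.8], "gripper": -1}, {"linear": [0, 0, 0], "dr": [0, 0, -1], "gripper": -1}]'

```text
t: 5.62
position: [0.4731, 0.276, 0.1849]
tool_rot: [-3.14, 0.004, 1.06]
wrist_force: [0.1, 0.5, -1.7]
gripper_width: 0.267
gripper_force: 59.3
```

Request:
move_arm --motion '[{"linear": [0, 0, 0], "dr": [0, 0, -0.2], "gripper": -1}, {"linear": [0, 0, 0], "dr": [0, 0, -0.4], "gripper": -1}, {"linear": [0, 0, 0], "dr": [0, 0, -0.6], "gripper": -1}, {"linear": [0, 0, 0], "dr": [0, 0, -0.8], "gripper": -1}, {"linear": [0, 0, 0], "dr": [0, 0, -1], "gripper": -1}, {"linear": [0, 0, 0], "dr": [0, 0, -1], "gripper": -1}]'

```text
t: 6.12
position: [0.4732, 0.2759, 0.1851]
tool_rot: [-3.138, 0.002, 1.556]
wrist_force: [-0.1, -0.7, -0.8]
gripper_width: 0.271
gripper_force: 59.3
```

```bash
python3 - <<'E'
from h import *
go([.642,.0145,.16],1.7356)
E
```

```text
t 6.12 pos [0.4732 0.2759 0.1851] rot [-3.1381e+00  1.8000e-03  1.5562e+00] w 0.271 F [-0.07 -0.67 -0.76] gf 59.30128633975983
lin [-0.863  0.575  0.083] dr [-0.007  0.003 -0.359] dist mm 312.1543322691284
```

Request:
move_arm --motion '[{"linear": [-0.08, 0.055, 0], "dr": [0, 0, -0.04], "gripper": -1}, {"linear": [-0.17, 0.115, 0], "dr": [0, 0, -0.08], "gripper": -1}, {"linear": [-0.27, 0.18, 0], "dr": [0, 0, -0.12], "gripper": -1}, {"linear": [-0.37, 0.25, 0], "dr": [0, 0, -0.16], "gripper": -1}, {"linear": [-0.47, 0.31, 0], "dr": [0, 0, -0.2], "gripper": -1}, {"linear": [-0.57, 0.38, 0], "dr": [0, 0, -0.24], "gripper": -1}, {"linear": [-0.67, 0.445, 0], "dr": [0, 0, -0.28], "gripper": -1}, {"linear": [-0.76, 0.505, 0.02], "dr": [0, 0, -0.32], "gripper": -1}, {"linear": [-0.83, 0.55, 0.04], "dr": [0, 0, -0.36], "gripper": -1}, {"linear": [-0.863, 0.575, 0.06], "dr": [-0.007, 0.003, -0.36], "gripper": -1}, {"linear": [-0.863, 0.575, 0.083], "dr": [-0.007, 0.003, -0.36], "gripper": -1}, {"linear": [-0.863, 0.575, 0.083], "dr": [-0.007, 0.003, -0.36], "gripper": -1}, {"linear": [-0.863, 0.575, 0.083], "dr": [-0.007, 0.003, -0.36], "gripper": -1}]'

```text
t: 7.2
position: [0.6408, 0.0179, 0.1605]
tool_rot: [-3.141, -0.004, 1.737]
wrist_force: [0.7, 0.3, -0.9]
gripper_width: 0.263
gripper_force: 59.3
```

```bash
python3 - <<'E'
from h import *
go([.642,.0145,.052],1.7356)
p,im,d=grab('top'); 
cv2.imwrite('pics/t3.png',cv2.resize(cv2.cvtColor(im[70:240,200:420],cv2.COLOR_RGB2BGR),None,fx=3,fy=3))
E
```

```text
t 7.2 pos [0.6408 0.0179 0.1605] rot [-3.1413 -0.0036  1.7365] w 0.263 F [ 0.7   0.32 -0.91] gf 59.306843876838684
lin [-0.013  0.002  0.361] dr [-0.001 -0.007  0.002] dist mm 108.5202444326052
```

View pics/t3.png

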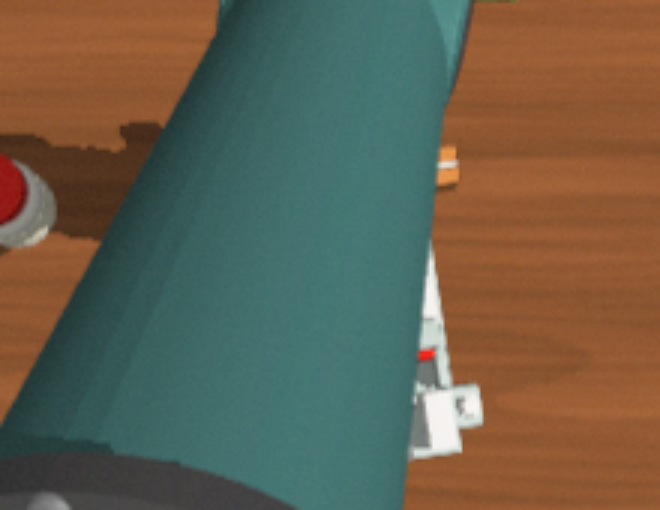

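The arm hides the clamp from above (only the handle's butt at (448,165) shows). I descend on the measured numbers.

Request:
move_arm --motion '[{"linear": [-0.01, 0.002, 0.06], "dr": [0, -0.007, 0], "gripper": -1}, {"linear": [-0.013, 0.002, 0.13], "dr": [0, -0.007, 0], "gripper": -1}, {"linear": [-0.013, 0.002, 0.2], "dr": [0, -0.007, 0], "gripper": -1}, {"linear": [-0.013, 0.002, 0.26], "dr": [0, -0.007, 0], "gripper": -1}, {"linear": [-0.013, 0.002, 0.31], "dr": [0, -0.007, 0], "gripper": -1}, {"linear": [-0.013, 0.002, 0.335], "dr": [0, -0.007, 0], "gripper": -1}, {"linear": [-0.013, 0.002, 0.35], "dr": [0, -0.007, 0], "gripper": -1}, {"linear": [-0.013, 0.002, 0.35], "dr": [0, -0.007, 0], "gripper": -1}, {"linear": [-0.013, 0.002, 0.35], "dr": [0, -0.007, 0], "gripper": -1}]'

```text
t: 8.0
position: [0.6448, 0.0123, 0.0577]
tool_rot: [3.137, 0.002, 1.736]
wrist_force: [0.1, -0.8, -1.1]
gripper_width: 0.266
gripper_force: 59.3
```

```bash
python3 - <<'E'
from h import *
go([.642,.0145,.05],1.7356)
p,im,d=grab('scene'); 
cv2.imwrite('pics/s4.png',cv2.resize(cv2.cvtColor(im[170:350,220:440],cv2.COLOR_RGB2BGR),None,fx=3,fy=3))
E
```

```text
t 8.0 pos [0.6448 0.0123 0.0577] rot [3.1368e+00 2.2000e-03 1.7356e+00] w 0.266 F [ 0.08 -0.77 -1.13] gf 59.309656620025635
lin [ 0.009 -0.008  0.026] dr [0.01  0.004 0.   ] dist mm 8.531020967471242
```

View pics/s4.png

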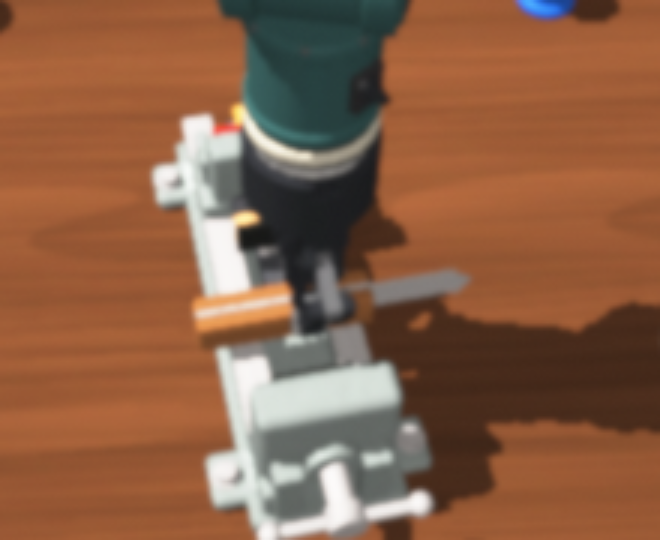

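The handle hovers square across the bed at (190–370, 300), just above the ways. I lower the last few mm.

Request:
move_arm --motion '[{"linear": [0, 0, 0.008], "dr": [0, 0, 0], "gripper": -1}, {"linear": [0, 0, 0.015], "dr": [0, 0, 0], "gripper": -1}, {"linear": [0, 0, 0.02], "dr": [0, 0, 0], "gripper": -1}, {"linear": [0, 0, 0.02], "dr": [0, 0, 0], "gripper": -1}, {"linear": [0, 0, 0.02], "dr": [0, 0, 0], "gripper": -1}, {"linear": [0, 0, 0.02], "dr": [0, 0, 0], "gripper": -1}]'

```text
t: 8.55
position: [0.6444, 0.0115, 0.051]
tool_rot: [3.138, 0.002, 1.735]
wrist_force: [0.6, -0.9, -2.1]
gripper_width: 0.268
gripper_force: 59.3
```

Request:
move_arm --motion '[{"linear": [0, 0, 0.003], "dr": [0, 0, 0], "gripper": -1}, {"linear": [0, 0, 0.006], "dr": [0, 0, 0], "gripper": -1}, {"linear": [0, 0, 0.006], "dr": [0, 0, 0], "gripper": -1}, {"linear": [0, 0, 0.006], "dr": [0, 0, 0], "gripper": -1}]'

```text
t: 8.88
position: [0.6446, 0.0114, 0.0502]
tool_rot: [3.138, 0.002, 1.735]
wrist_force: [-1.1, 0.2, 5.8]
gripper_width: 0.263
gripper_force: 60.1
```

Contact (+5.8 N). Release with a part opening (45 mm), then rise.

Request:
move_arm --motion '[{"linear": [0, 0, 0], "dr": [0, 0, 0], "gripper": -0.3}, {"linear": [0, 0, 0], "dr": [0, 0, 0], "gripper": -0.1}, {"linear": [0, 0, 0], "dr": [0, 0, 0], "gripper": 0}, {"linear": [0, 0, 0], "dr": [0, 0, 0], "gripper": 0}, {"linear": [0, 0, 0], "dr": [0, 0, 0], "gripper": 0}, {"linear": [0, 0, 0], "dr": [0, 0, 0], "gripper": 0}, {"linear": [0, 0, 0], "dr": [0, 0, 0], "gripper": 0}]'

```text
t: 9.47
position: [0.6444, 0.0116, 0.0491]
tool_rot: [3.138, 0.002, 1.735]
wrist_force: [0.3, -0.6, 0.4]
gripper_width: 0.5
gripper_force: 0.0
```

Request:
move_arm --motion '[{"linear": [0, 0, -0.04], "dr": [0, 0, 0], "gripper": 0}, {"linear": [0, 0, -0.1], "dr": [0, 0, 0], "gripper": 0}, {"linear": [0, 0, -0.2], "dr": [0, 0, 0], "gripper": 0}, {"linear": [0, 0, -0.3], "dr": [0, 0, 0], "gripper": 0}, {"linear": [0, 0, -0.4], "dr": [0, 0, 0], "gripper": -0.5}, {"linear": [0, 0, -0.4], "dr": [0, 0, 0], "gripper": -1}, {"linear": [0, 0, -0.4], "dr": [0, 0, 0], "gripper": -1}]'

```text
t: 10.05
position: [0.6456, 0.0117, 0.1723]
tool_rot: [3.133, 0.003, 1.735]
wrist_force: [-0.3, -0.5, -1.1]
gripper_width: 0.079
gripper_force: 0.0
```

```bash
python3 - <<'E'
from h import *
# behind plate: clamp x -0.078-0.045, tool y along clamp y -> yaw .165 or .165+pi
go([.6038-.125*.9864,-.0005-.125*.164,.17],.165)
E
```

```text
t 10.05 pos [0.6456 0.0117 0.1723] rot [3.1325e+00 2.7000e-03 1.7347e+00] w 0.079 F [-0.32 -0.48 -1.12] gf 0.0
lin [-0.018 -0.561  0.003] dr [ 0.019 -0.01   3.139] dist mm 168.3363808778856
```

Request:
move_arm --motion '[{"linear": [0, -0.1, 0], "dr": [0, 0, 0], "gripper": -1}, {"linear": [0, -0.22, 0], "dr": [0, 0, 0], "gripper": -1}, {"linear": [-0.01, -0.34, 0], "dr": [0, 0, 0], "gripper": -1}, {"linear": [-0.018, -0.46, 0], "dr": [0, 0, 0], "gripper": -1}, {"linear": [-0.018, -0.56, 0], "dr": [0.019, -0.01, 0.14], "gripper": -1}, {"linear": [-0.018, -0.56, 0], "dr": [0.019, -0.01, 0.14], "gripper": -1}]'

```text
t: 10.55
position: [0.4691, -0.0222, 0.167]
tool_rot: [-3.123, 0.006, 1.66]
wrist_force: [0.5, -0.9, -0.2]
gripper_width: -0.002
gripper_force: 0.0
```

Request:
move_arm --motion '[{"linear": [0, 0, 0], "dr": [0, 0, 0.2], "gripper": -1}, {"linear": [0, 0, 0], "dr": [0, 0, 0.4], "gripper": -1}, {"linear": [0, 0, 0], "dr": [0, 0, 0.6], "gripper": -1}, {"linear": [0, 0, 0], "dr": [0, 0, 0.8], "gripper": -1}, {"linear": [0, 0, 0], "dr": [0, 0, 1], "gripper": -1}]'

```text
t: 10.97
position: [0.4788, -0.0208, 0.168]
tool_rot: [-3.139, 0.01, 1.161]
wrist_force: [0.4, -0.2, 0.4]
gripper_width: -0.004
gripper_force: 0.0
```

Request:
move_arm --motion '[{"linear": [0, 0, 0], "dr": [0, 0, 0.2], "gripper": -1}, {"linear": [0, 0, 0], "dr": [0, 0, 0.4], "gripper": -1}, {"linear": [0, 0, 0], "dr": [0, 0, 0.6], "gripper": -1}, {"linear": [0, 0, 0], "dr": [0, 0, 0.8], "gripper": -1}, {"linear": [0, 0, 0], "dr": [0, 0, 1], "gripper": -1}]'

```text
t: 11.38
position: [0.4788, -0.0207, 0.168]
tool_rot: [3.139, 0.01, 0.661]
wrist_force: [0.0, -0.3, -0.4]
gripper_width: 0.002
gripper_force: 0.0
```

Request:
move_arm --motion '[{"linear": [0, 0, 0], "dr": [0, 0, 0.2], "gripper": -1}, {"linear": [0, 0, 0], "dr": [0, 0, 0.4], "gripper": -1}, {"linear": [0, 0, 0], "dr": [0, 0, 0.6], "gripper": -1}, {"linear": [0, 0, 0], "dr": [0, 0, 0.8], "gripper": -1}, {"linear": [0, 0, 0], "dr": [0, 0, 1], "gripper": -1}, {"linear": [0, 0, 0], "dr": [0, 0, 1], "gripper": -1}]'

```text
t: 11.88
position: [0.4788, -0.0206, 0.1679]
tool_rot: [3.134, 0.008, 0.164]
wrist_force: [0.6, 0.0, -0.2]
gripper_width: -0.002
gripper_force: 0.0
```

```bash
python3 - <<'E'
from h import *
c=np.array([.9864,.164]);n=np.array([-.164,.9864]);O=np.array([.6038,-.0005])
go([*(O-.115*c),.082],.165)
p,im,d=grab('wrist','w5.png'); C=cloud(p,d)
X=(C[...,:2]-O)@c;Y=(C[...,:2]-O)@n;Z=C[...,2]
hsv=cv2.cvtColor(im,cv2.COLOR_RGB2HSV)
m=((hsv[...,0]<6)|(hsv[...,0]>174))&(hsv[...,1]>150)&(Z>.06)&(Z<.12)&(abs(Y)<.05)
if m.any(): print('red X',np.percentile(X[m],[1,10,50,90]),'Y',np.percentile(Y[m],[1,50,99]),'Z',np.percentile(Z[m],[1,99]))
m=(Z>.06)&(Z<.075)&(X>-.01)&(X<.09)&(abs(Y)<.08)
Q=np.c_[X[m],Y[m]]*1000; 
if m.any(): print('handle',cv2.minAreaRect(Q.astype(np.float32)),np.percentile(X[m],[5,50,95]),np.percentile(Y[m],[1,50,99]))
E
```

```text
t 11.88 pos [ 0.4788 -0.0206  0.1679] rot [3.1339 0.0079 0.164 ] w -0.002 F [ 0.57  0.03 -0.19] gf 0.0
lin [ 0.041 -0.     0.286] dr [ 0.015  0.016 -0.002] dist mm 86.65846609148228
red X [-0.07493789 -0.07418739 -0.07276968 -0.07134435] Y [-0.02866927  0.00207224  0.02699888] Z [0.10331413 0.10635601]
handle ((30.25559425354004, -8.703201293945312), (108.14471435546875, 1.1050772666931152), 89.95661163330078) [0.0298583  0.03019519 0.03057929] [-0.06159912 -0.01316637  0.04375797]
```

View pics/w5.png

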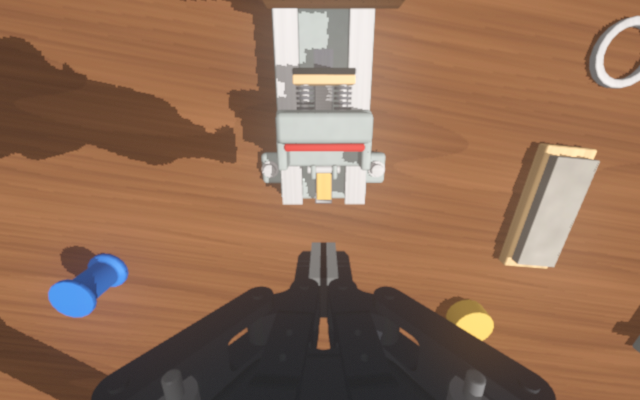

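Wrist view: red plate at (325,147), X≈−0.075; handle lies square across with near face X=0.030, middle Y≈−9 mm. Stone, spool and wax are undisturbed. I descend behind the plate.

Request:
move_arm --motion '[{"linear": [0.01, 0, 0.08], "dr": [0.015, 0.016, 0], "gripper": -1}, {"linear": [0.02, 0, 0.17], "dr": [0.015, 0.016, 0], "gripper": -1}, {"linear": [0.03, 0, 0.24], "dr": [0.015, 0.016, 0], "gripper": -1}, {"linear": [0.041, 0, 0.275], "dr": [0.015, 0.016, 0], "gripper": -1}, {"linear": [0.05, 0, 0.275], "dr": [0.015, 0.016, 0], "gripper": -1}, {"linear": [0.07, 0, 0.275], "dr": [0.015, 0.016, 0], "gripper": -1}, {"linear": [0.09, 0, 0.275], "dr": [0.015, 0.016, 0], "gripper": -1}, {"linear": [0.1, 0, 0.275], "dr": [0.015, 0.016, 0], "gripper": -1}, {"linear": [0.1, 0, 0.275], "dr": [0.015, 0.016, 0], "gripper": -1}, {"linear": [0.1, 0, 0.275], "dr": [0.015, 0.016, 0], "gripper": -1}]'

```text
t: 12.77
position: [0.509, -0.0165, 0.0866]
tool_rot: [-3.141, -0.003, 0.166]
wrist_force: [-0.7, 0.5, -0.1]
gripper_width: 0.0
gripper_force: 0.0
```

```bash
cat >> h.py <<'E'
c=np.array([.9864,.164]);n=np.array([-.164,.9864]);O=np.array([.6038,-.0005])
def st():
    go([*(O-.004*c),.085],.165); o=manip.get_obs()
    print('tcpX',(o['position'][:2]-O)@c,'Y',(o['position'][:2]-O)@n,'Fx',o['wrist_force'][:2]@c)
E
python3 -c "
from h import *
st()"
```

```text
t 12.77 pos [ 0.509  -0.0165  0.0866] rot [-3.1413 -0.0034  0.1657] w 0.0 F [-0.73  0.53 -0.1 ] gf 0.0
lin [ 0.307 -0.001  0.006] dr [-0.001 -0.007  0.001] dist mm 92.17805256530949
tcpX -0.09615802231101239 Y -0.00025757175945718627 Fx -0.634852361184097
```

Request:
move_arm --motion '[{"linear": [0.013, 0, 0], "dr": [0, 0, 0], "gripper": -1}, {"linear": [0.026, 0, 0], "dr": [0, 0, 0], "gripper": -1}, {"linear": [0.039, 0, 0], "dr": [0, 0, 0], "gripper": -1}, {"linear": [0.052, 0, 0], "dr": [0, 0, 0], "gripper": -1}, {"linear": [0.065, 0, 0], "dr": [0, 0, 0], "gripper": -1}, {"linear": [0.078, 0, 0], "dr": [0, 0, 0], "gripper": -1}, {"linear": [0.091, 0, 0], "dr": [0, 0, 0], "gripper": -1}, {"linear": [0.104, 0, 0], "dr": [0, 0, 0], "gripper": -1}, {"linear": [0.117, 0, 0], "dr": [0, 0, 0], "gripper": -1}, {"linear": [0.13, 0, 0], "dr": [0, 0, 0], "gripper": -1}, {"linear": [0.143, 0, 0], "dr": [0, 0, 0], "gripper": -1}, {"linear": [0.156, 0, 0], "dr": [0, 0, 0], "gripper": -1}, {"linear": [0.169, 0, 0], "dr": [0, 0, 0], "gripper": -1}, {"linear": [0.182, 0, 0], "dr": [0, 0, 0], "gripper": -1}, {"linear": [0.195, 0, 0], "dr": [0, 0, 0], "gripper": -1}, {"linear": [0.2, 0, 0], "dr": [0, 0, 0], "gripper": -1}]'

```text
t: 14.1
position: [0.568, -0.0067, 0.0859]
tool_rot: [-3.141, -0.002, 0.165]
wrist_force: [-3.6, -1.3, -1.5]
gripper_width: 0.004
gripper_force: 1.9
```

```bash
python3 - <<'E'
from h import *
st(); p,im,d=grab('wrist'); C=cloud(p,d)
X=(C[...,:2]-O)@c;Y=(C[...,:2]-O)@n;Z=C[...,2]
for a in np.arange(-.07,.08,.01):
    m=(Z>.06)&(Z<.073)&(X>-.01)&(X<.1)&(abs(Y-a)<.004)
    if m.any(): print(round(a,3),np.percentile(X[m],[1,50,99]).round(4),np.median(Z[m]))
cv2.imwrite('pics/w6.png',cv2.cvtColor(im,cv2.COLOR_RGB2BGR))
E
```

```text
t 14.1 pos [ 0.568  -0.0067  0.0859] rot [-3.1412e+00 -1.9000e-03  1.6520e-01] w 0.004 F [-3.55 -1.32 -1.47] gf 1.8892283418063016
lin [ 0.108 -0.001  0.003] dr [-0.001 -0.004  0.   ] dist mm 32.35750003481331
tcpX -0.03634282264079832 Y -0.00021338235861380816 Fx -3.718054727169418
-0.06 [0.0346 0.0465 0.0577] 0.06679956178728896
-0.05 [0.0346 0.0464 0.0577] 0.06689555968227079
-0.04 [0.0345 0.0464 0.0577] 0.06690308069727362
-0.03 [0.0022 0.0454 0.0577] 0.06685759675899827
-0.02 [0.0024 0.039  0.0948] 0.06703406038473841
-0.01 [0.0024 0.0422 0.0949] 0.06734094969278102
0.0 [0.0024 0.0453 0.095 ] 0.06764093105425112
0.01 [0.0024 0.0401 0.0949] 0.06715676840065551
0.02 [0.0024 0.0416 0.0948] 0.06712626083228551
0.03 [0.0019 0.0458 0.0582] 0.06685743319843078
0.04 [0.0344 0.0468 0.0581] 0.06685773586015378
0.05 [0.0444 0.0463 0.0537] 0.06492684947095426
0.06 [0.0452 0.0463 0.0473] 0.06508948889904524
0.07 [0.0452 0.0463 0.0473] 0.06491977609598495
0.08 [0.0452 0.0462 0.0473] 0.06495400445625818
```

View pics/w6.png

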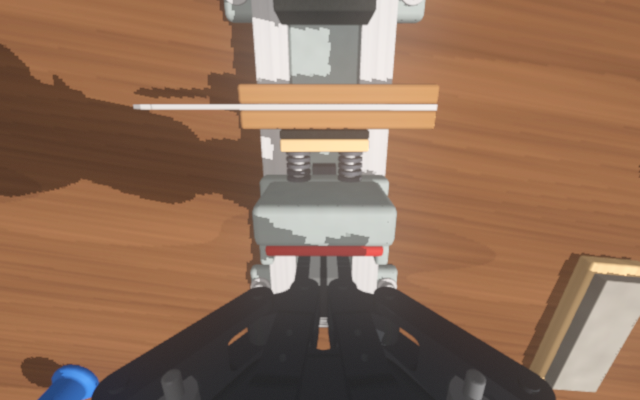

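Wrist view: pad (282–367,145) is just short of the handle (240–437, 85–128), which lies square; end pad at (325,15) ≈30 mm ahead. Continue the push.

Request:
move_arm --motion '[{"linear": [0.008, 0, 0], "dr": [0, 0, 0], "gripper": -1}, {"linear": [0.016, 0, 0], "dr": [0, 0, 0], "gripper": -1}, {"linear": [0.024, 0, 0], "dr": [0, 0, 0], "gripper": -1}, {"linear": [0.032, 0, 0], "dr": [0, 0, 0], "gripper": -1}, {"linear": [0.04, 0, 0], "dr": [0, 0, 0], "gripper": -1}, {"linear": [0.048, 0, 0], "dr": [0, 0, 0], "gripper": -1}, {"linear": [0.056, 0, 0], "dr": [0, 0, 0], "gripper": -1}, {"linear": [0.064, 0, 0], "dr": [0, 0, 0], "gripper": -1}, {"linear": [0.072, 0, 0], "dr": [0, 0, 0], "gripper": -1}, {"linear": [0.08, 0, 0], "dr": [0, 0, 0], "gripper": -1}, {"linear": [0.08, 0, 0], "dr": [0, 0, 0], "gripper": -1}, {"linear": [0.08, 0, 0], "dr": [0, 0, 0], "gripper": -1}]'

```text
t: 15.15
position: [0.5923, -0.0027, 0.0863]
tool_rot: [-3.141, -0.004, 0.165]
wrist_force: [-2.6, -0.2, -1.9]
gripper_width: -0.001
gripper_force: 1.0
```

```bash
python3 - <<'E'
from h import *
st(); p,im,d=grab('wrist'); C=cloud(p,d)
X=(C[...,:2]-O)@c;Y=(C[...,:2]-O)@n;Z=C[...,2]
for a in np.arange(-.06,.05,.02):
    m=(Z>.06)&(Z<.074)&(X>-.01)&(X<.2)&(abs(Y-a)<.003)
    h=np.sort(X[m]); g=np.where(np.diff(h)>.004)[0]
    print(round(a,3),h[[0,-1]].round(4),[(h[i].round(4),h[i+1].round(4)) for i in g])
E
```

```text
t 15.15 pos [ 0.5923 -0.0027  0.0863] rot [-3.1414 -0.0038  0.1651] w -0.001 F [-2.6  -0.21 -1.88] gf 1.0260192066198215
lin [ 0.026 -0.001  0.005] dr [-0.    -0.008  0.   ] dist mm 7.850426907050756
tcpX -0.011729159955322033 Y -0.00026051008698200193 Fx -2.6008872941417445
-0.06 [0.0591 0.0825] []
-0.04 [0.059  0.1117] [(np.float64(0.0824), np.float64(0.1097))]
-0.02 [0.0267 0.1103] [(np.float64(0.0824), np.float64(0.0903)), (np.float64(0.1023), np.float64(0.1095))]
0.0 [0.0268 0.1103] [(np.float64(0.0276), np.float64(0.0472)), (np.float64(0.0829), np.float64(0.0903))]
0.02 [0.0266 0.1102] [(np.float64(0.0829), np.float64(0.0903)), (np.float64(0.1022), np.float64(0.1095))]
0.04 [0.0595 0.1117] [(np.float64(0.0829), np.float64(0.1109))]
```

Request:
move_arm --motion '[{"linear": [0.006, 0, 0], "dr": [0, 0, 0], "gripper": -1}, {"linear": [0.012, 0, 0], "dr": [0, 0, 0], "gripper": -1}, {"linear": [0.018, 0, 0], "dr": [0, 0, 0], "gripper": -1}, {"linear": [0.024, 0, 0], "dr": [0, 0, 0], "gripper": -1}, {"linear": [0.03, 0, 0], "dr": [0, 0, 0], "gripper": -1}, {"linear": [0.034, 0, 0], "dr": [0, 0, 0], "gripper": -1}, {"linear": [0.034, 0, 0], "dr": [0, 0, 0], "gripper": -1}, {"linear": [0.034, 0, 0], "dr": [0, 0, 0], "gripper": -1}, {"linear": [0.034, 0, 0], "dr": [0, 0, 0], "gripper": -1}]'

```text
t: 15.95
position: [0.6009, -0.0014, 0.0863]
tool_rot: [-3.141, -0.001, 0.165]
wrist_force: [-5.6, 1.1, 3.7]
gripper_width: 0.001
gripper_force: 2.5
```

Request:
move_arm --motion '[{"linear": [0.003, 0, 0], "dr": [0, 0, 0], "gripper": -1}, {"linear": [0.006, 0, 0], "dr": [0, 0, 0], "gripper": -1}, {"linear": [0.008, 0, 0], "dr": [0, 0, 0], "gripper": -1}, {"linear": [0.008, 0, 0], "dr": [0, 0, 0], "gripper": -1}, {"linear": [0.008, 0, 0], "dr": [0, 0, 0], "gripper": -1}, {"linear": [0.008, 0, 0], "dr": [0, 0, 0], "gripper": -1}]'

```text
t: 16.45
position: [0.6019, -0.0012, 0.0861]
tool_rot: [-3.14, 0.001, 0.164]
wrist_force: [-6.8, -1.0, 5.0]
gripper_width: 0.001
gripper_force: 3.5
```

```bash
python3 -c "
from h import *
st()"
```

```text
t 16.45 pos [ 0.6019 -0.0012  0.0861] rot [-3.1402e+00  1.0000e-03  1.6440e-01] w 0.001 F [-6.83 -0.98  4.99] gf 3.498961888253689
lin [-0.007 -0.001  0.004] dr [-0.003  0.002 -0.001] dist mm 2.3234500026280926
tcpX -0.00198736134305489 Y -0.00041112696065778324 Fx -6.895089558909608
```

Request:
move_arm --motion '[{"linear": [0.003, 0, 0], "dr": [0, 0, 0], "gripper": -1}, {"linear": [0.006, 0, 0], "dr": [0, 0, 0], "gripper": -1}, {"linear": [0.009, 0, 0], "dr": [0, 0, 0], "gripper": -1}, {"linear": [0.009, 0, 0], "dr": [0, 0, 0], "gripper": -1}, {"linear": [0.009, 0, 0], "dr": [0, 0, 0], "gripper": -1}, {"linear": [0.009, 0, 0], "dr": [0, 0, 0], "gripper": -1}]'

```text
t: 16.95
position: [0.6027, -0.0012, 0.0859]
tool_rot: [-3.139, 0.004, 0.164]
wrist_force: [-10.3, -0.4, 6.7]
gripper_width: 0.002
gripper_force: 4.9
```

Request:
move_arm --motion '[{"linear": [0.003, 0, 0], "dr": [0, 0, 0], "gripper": -1}, {"linear": [0.006, 0, 0], "dr": [0, 0, 0], "gripper": -1}, {"linear": [0.009, 0, 0], "dr": [0, 0, 0], "gripper": -1}, {"linear": [0.009, 0, 0], "dr": [0, 0, 0], "gripper": -1}, {"linear": [0.009, 0, 0], "dr": [0, 0, 0], "gripper": -1}, {"linear": [0.009, 0, 0], "dr": [0, 0, 0], "gripper": -1}]'

```text
t: 17.45
position: [0.6037, -0.001, 0.0858]
tool_rot: [-3.138, 0.007, 0.164]
wrist_force: [-11.4, -1.6, 8.2]
gripper_width: -0.005
gripper_force: 6.2
```

Request:
move_arm --motion '[{"linear": [0.003, 0, 0], "dr": [0, 0, 0], "gripper": -1}, {"linear": [0.006, 0, 0], "dr": [0, 0, 0], "gripper": -1}, {"linear": [0.006, 0, 0], "dr": [0, 0, 0], "gripper": -1}, {"linear": [0.006, 0, 0], "dr": [0, 0, 0], "gripper": -1}, {"linear": [0.006, 0, 0], "dr": [0, 0, 0], "gripper": -1}]'

```text
t: 17.87
position: [0.6044, -0.0008, 0.0857]
tool_rot: [-3.138, 0.009, 0.164]
wrist_force: [-13.2, -1.7, 10.7]
gripper_width: 0.001
gripper_force: 7.0
```

Request:
move_arm --motion '[{"linear": [0.003, 0, 0], "dr": [0, 0, 0], "gripper": -1}, {"linear": [0.006, 0, 0], "dr": [0, 0, 0], "gripper": -1}, {"linear": [0.009, 0, 0], "dr": [0, 0, 0], "gripper": -1}, {"linear": [0.009, 0, 0], "dr": [0, 0, 0], "gripper": -1}, {"linear": [0.009, 0, 0], "dr": [0, 0, 0], "gripper": -1}, {"linear": [0.009, 0, 0], "dr": [0, 0, 0], "gripper": -1}]'

```text
t: 18.37
position: [0.6054, -0.0007, 0.0856]
tool_rot: [-3.137, 0.012, 0.163]
wrist_force: [-15.9, -1.1, 11.2]
gripper_width: -0.001
gripper_force: 8.4
```

Request:
move_arm --motion '[{"linear": [0.003, 0, 0], "dr": [0, 0, 0], "gripper": -1}, {"linear": [0.006, 0, 0], "dr": [0, 0, 0], "gripper": -1}, {"linear": [0.009, 0, 0], "dr": [0, 0, 0], "gripper": -1}, {"linear": [0.009, 0, 0], "dr": [0, 0, 0], "gripper": -1}, {"linear": [0.009, 0, 0], "dr": [0, 0, 0], "gripper": -1}, {"linear": [0.009, 0, 0], "dr": [0, 0, 0], "gripper": -1}]'

```text
t: 18.87
position: [0.6063, -0.0006, 0.0854]
tool_rot: [-3.136, 0.015, 0.163]
wrist_force: [-19.3, -2.6, 13.9]
gripper_width: 0.0
gripper_force: 9.7
```

```bash
python3 -c "
from h import *
st()"
```

```text
t 18.87 pos [ 6.063e-01 -6.000e-04  8.540e-02] rot [-3.1361  0.0154  0.1629] w 0.0 F [-19.28  -2.58  13.93] gf 9.713858217000961
lin [-0.021 -0.002  0.002] dr [-0.011  0.031 -0.004] dist mm 6.447143596574033
tcpX 0.002417955777176152 Y -0.00048586290033036906 Fx -19.43724373511971
```

Push 19.4 N. Back off gently and check.

Request:
move_arm --motion '[{"linear": [-0.01, 0, 0], "dr": [0, 0, 0], "gripper": -1}, {"linear": [-0.02, 0, 0], "dr": [0, 0, 0], "gripper": -1}, {"linear": [-0.03, 0, 0], "dr": [0, 0, 0], "gripper": -1}, {"linear": [-0.05, 0, 0], "dr": [0, 0, 0], "gripper": -1}, {"linear": [-0.08, 0, 0], "dr": [0, 0, 0], "gripper": -1}, {"linear": [-0.12, 0, 0], "dr": [0, 0, 0], "gripper": -1}, {"linear": [-0.12, 0, 0], "dr": [0, 0, 0], "gripper": -1}, {"linear": [-0.12, 0, 0], "dr": [0, 0, 0], "gripper": -1}]'

```text
t: 19.53
position: [0.5815, -0.0048, 0.0865]
tool_rot: [3.141, -0.004, 0.164]
wrist_force: [-0.2, 0.2, -0.2]
gripper_width: -0.002
gripper_force: 0.0
```

```bash
python3 - <<'E'
from h import *
st(); p,im,d=grab('wrist'); C=cloud(p,d)
X=(C[...,:2]-O)@c;Y=(C[...,:2]-O)@n;Z=C[...,2]
for a in np.arange(-.06,.05,.02):
    m=(Z>.06)&(Z<.074)&(X>-.01)&(X<.2)&(abs(Y-a)<.003)
    h=np.sort(X[m]); g=np.where(np.diff(h)>.004)[0]
    print(round(a,3),h[[0,-1]].round(4),[(h[i].round(4),h[i+1].round(4)) for i in g])
m=(Z>.1)&(Z<.112)&(abs(Y)<.025)&(X<.06); print('jaw top X',np.percentile(X[m],[1,50,99]))
cv2.imwrite('pics/w7.png',cv2.cvtColor(im,cv2.COLOR_RGB2BGR))
E
```

```text
t 19.53 pos [ 0.5815 -0.0048  0.0865] rot [ 3.1414 -0.0044  0.1644] w -0.002 F [-0.19  0.23 -0.24] gf 0.0
lin [ 0.062 -0.002  0.005] dr [ 0.    -0.009 -0.001] dist mm 18.728065194756873
tcpX -0.022653351284723882 Y -0.0005912042080742714 Fx -0.15122991793347035
-0.06 [0.0665 0.0899] []
-0.04 [0.0665 0.1115] [(np.float64(0.0898), np.float64(0.1096))]
-0.02 [0.0383 0.1102] [(np.float64(0.1024), np.float64(0.1093))]
0.0 [0.0383 0.1103] [(np.float64(0.0387), np.float64(0.0549))]
0.02 [0.0383 0.1105] [(np.float64(0.1025), np.float64(0.1094))]
0.04 [0.0668 0.1119] [(np.float64(0.0905), np.float64(0.1108))]
jaw top X [-0.01610338  0.02519291  0.0384798 ]
```

View pics/w7.png

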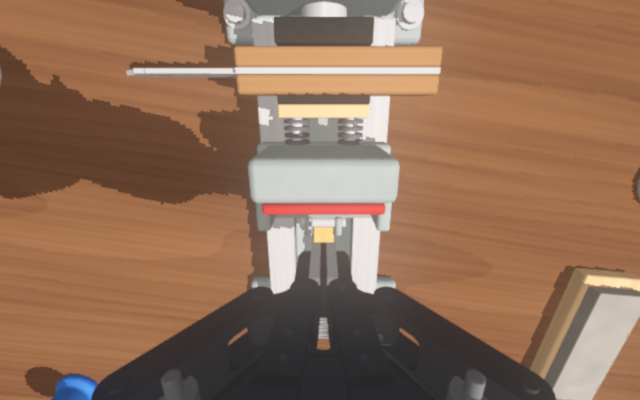

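The handle sits square between the pads, and the gap of jaw to handle shrank by 4.1 mm (about 10 N held). Retreat upward and hand in.

Request:
move_arm --motion '[{"linear": [-0.03, 0, -0.05], "dr": [0, 0, 0], "gripper": -1}, {"linear": [-0.06, 0, -0.12], "dr": [0, 0, 0], "gripper": -1}, {"linear": [-0.08, 0, -0.2], "dr": [0, 0, 0], "gripper": -1}, {"linear": [-0.1, 0, -0.3], "dr": [0, 0, 0], "gripper": -1}, {"linear": [-0.1, 0, -0.3], "dr": [0, 0, 0], "gripper": -1}, {"linear": [-0.1, 0, -0.3], "dr": [0, 0, 0], "gripper": -1}, {"linear": [-0.1, 0, -0.3], "dr": [0, 0, 0], "gripper": -1}]'

```text
t: 20.17
position: [0.5517, -0.0091, 0.1761]
tool_rot: [-3.141, -0.003, 0.166]
wrist_force: [-0.6, -0.5, -0.7]
gripper_width: 0.003
gripper_force: 0.0
```

```bash
python3 -c "
from h import *
print(close_job())"
```

```text
the job is handed in; nothing more can be done
None
```

The job is handed in (no verdict was returned): the knife is clamped square across the bed, handle middle about 9 mm off the centre line, after a 19.4 N push, with the pawl holding an estimated 10 N and no contact made with the bystanders.

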